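# Set and lock the grind of the pepper mill

### The job

Get the pepper mill ready for grinding: first push the aluminium catch tray fully home under it, then roll the ribbed thumbwheel on its top with a fingertip until the wheel's needle stands in line with the marker beside it. Then lock the setting: press the long lock plunger well down into the mill and, while it is held down, slide the steel keeper fully across over the plunger's tab so that it stays trapped. Do not push the needle itself, and leave the marker, jars and measuring spoons where they are.

Things in the scene. Friction and masses are not known exactly. Their poses are not given: they have to be found in the camera images.
- mill: Black plastic pepper mill, fixed. Origin: centre of its underside on the ledge. Axes: x away from the robot (its front faces -x), y left, z up; all offsets below are in this frame, in mm, z from the ledge. Housing x -65..65, y -120..120, top deck at z 110, open below (z 0..45) for the tray. Round hopper with twist-lock top (r 40, 170 tall) at x 15, y 160. All on the deck is below z 162.
- tray_front (a point): Middle of the front face of the aluminium catch tray, z 45. The tray's upright front plate is 190 wide, z 4..52, 5 thick. It is pushed towards the mill's +x; when home this point is at x -112, y 0, i.e. 47 in front of the housing.
- tray (a joint): How far the tray is pulled out towards -x, m: 0 = fully home (hard stop), largest 0.075. Sliding friction about 1 N.
- wheel_top (a point): Top of the ribbed aluminium thumbwheel half sunk in the deck at x -35, y 75; z 126 (fixed height, does not yield). Radius 35, 24 wide, axle along x; cheeks up to z 118 beside it. Press a fingertip on its top lightly (2 to 10 N is enough) and drag about 30 mm towards -y per stroke: it rolls by friction and stays where left when the fingertip is lifted.
- wheel (a joint): Turn of the thumbwheel with its needle, rad: starts at 0 to 0.3, grows when its top is dragged towards -y (35 mm of rim travel per rad), limits 0 and 1.9. At 0 the needle leans 0.95 rad from upright to +y, at 0.95 it is upright, at 1.9 it leans to -y. Friction about 0.02 N m.
- needle_tip (a point): Point on the wheel's needle 60 from the axle. The needle is a slim steel arm (5 wide, 4 thick, 65 long from the axle) rigid with the wheel, just in front of the mill's front face at x -71..-67; the axle is at y 75, z 91. Do not push the needle.
- marker_tip (a point): Centre of the steel marker's block end (14 wide), 60 from the same axle, x -75, directly in front of the needle's plane. The marker is an arm 8 wide that shows the wanted setting; it stays put by stiff friction. The setting is right when the needle lies behind the block, both at the same angle. This point's own y axis is across the marker, z along it.
- marker (a joint): Angle of the marker, rad, counted like the wheel's: needle and marker are in line when joint wheel = joint marker. Starts at 1.1 to 1.8.
- plunger_top (a point): Point on the flat top face of the lock plunger at x 40, y -30; z 136 when up. The plunger is a grey plastic oblong push bar, x 29..51, y -60..66. A flat tab (y 46..62) sticks out of its side towards -x, 6 below its top.
- plunger (a joint): How far the plunger is pressed down, m: 0 = up, 0.016 = bottom stop. A spring pushes it up: 2.3 N when up, 9.5 N at the bottom. The keeper passes over the tab once it is pressed 0.010 or more (0.012 to 0.015 is good); trapped under the keeper it rests at about 0.010.
- keeper_lug (a point): Middle of the -y face of the keeper's upright lug, x 40, z 150. The keeper is a flat steel slide, 75 long, beside the plunger; its lug (8 thick along y, x 6..52, z 138..162) stands across above the plunger, 2 mm over it when up. A fingertip holding the plunger down on the lug's -y side pushes the lug towards +y by sliding along the plunger.
- keeper (a joint): How far the keeper has slid towards +y, m: starts at 0 to 0.007, 0.036 = end stop, fully over the plunger's tab. The lug's -y face is at y = -4 mm plus this. Friction about 1 N.
- jar_a_mid (a point): Centre (half-way up) of a green glass jar, 68 diameter, 100 tall, standing near the mill. Bystander.
- jar_b_mid (a point): Centre (half-way up) of a green glass jar, 60 diameter, 120 tall, standing near the mill. Bystander.
- spoons_mid (a point): Middle of a steel ring of three measuring spoons lying flat, about 130 long and 90 wide, 9 high. Bystander.

How it is judged:
On the way, in this order (a step that is already met when the one before it is completed fails the run):
1. the tray is pushed home under the mill (value of joint tray below 0.004 m), for 0.1 s.
2. the thumbwheel is rolled until the needle is in line with the marker (within 6 mm at the tip) (y of needle_tip in the frame of marker_tip between -0.006 and 0.006 m), for 0.3 s.
3. the lock plunger is pressed down (value of joint plunger above 0.009 m), for 0.05 s.
4. the keeper is slid over the tab of the pressed plunger (value of joint keeper above 0.026 m and value of joint plunger above 0.007 m), for 0.2 s.
At the end, for the whole second after the job is handed in: The tray is home (within 4 mm of its stop), the needle's tip is within 6 mm (0.1 rad) of the marker's middle, the plunger stays down by 7 mm or more, trapped by the keeper, which has slid at least 26 of its 36 mm; the bystanders stand still where they were (all of step 2 and all of step 4 and value of joint tray below 0.004 m and linear speed of each of jar_a, jar_b below 0.02 m/s); the robot touches nothing.
It fails at once if the needle is pushed directly (contact force between wheel_c1 and anything else above 1 N).
It fails at once if the marker is shifted by more than 4 mm (distance of marker_tip from where it was at the start of the episode above 0.004 m).
It fails at once if a jar or the spoons are moved by more than 20 mm (distance of any of jar_a_mid, jar_b_mid, spoons_mid from where it was at the start of the episode above 0.02 m).
It also fails if it takes over 45 s, if anything falls off the work surface, if the arm or the gripper's body presses on something with over 40 N, if the wrist force passes 120 N, or if a joint passes its speed limit or range.

### The arm

A 6-joint arm with a two-finger parallel gripper is mounted at the origin on the work surface. World frame = base frame: x ahead of the robot, y to its left, z up, the work surface at z = 0. Lengths are in m, angles in rad, forces in N, time in s.
With the tool pointing down it reaches from about 0.425 to 0.925 m from the base axis. Payload 12.5 kg.
Tool frame: the origin (TCP) lies where the fingers leave the gripper's body, on its centre line; the fingertips stand 73 mm ahead of it and the grasp point (between the pads) lies 54 mm ahead of it; z points along the fingers, y is the direction in which the jaws open and shut (so a half turn about z gives the same grasp; the last joint's range is limited). The gripper opens to 85 mm and grips with 20 to 120 N. Pads are 22 mm wide; open, the fingers measure 114 mm over their backs; the gripper's body (76 mm by 85 mm) begins 54 mm behind the grasp point. The pads swing forward as they close: fully open they stand 13 mm farther back than shut.
Start: joints at [1.053, 0.491, 1.559, -0, 1.092, -0.106], TCP at [0.25, 0.573, 0.304] pointing down, gripper open.
Joint ranges: [-3.1, 3.1], [-0.84, 2.19], [0.05, 2.79], [-1.13, 4.28], [0.06, 2.93], [-2.69, 2.69]. Speed limits (rad/s): [2.22, 2.22, 2.79, 3.14, 3.14, 3.14].

### API

Orientations are given as a unit quaternion [x, y, z, w].
In Python, from rig import * gives the robot as it stands. Calls block until the motion is done:
- movep(position, orientation): joint-space move of the TCP to a pose.
- movel(position, orientation=None, velocity=0.15, contact_N=None): straight line of the TCP; orientation=None keeps the orientation; velocity is the mean speed in m/s. With contact_N (N) it stops when the force on the tool has changed by that much, and returns True; else False.
- move_j(angles): joint-space move.
- set_gripper(opening, squeeze=None): finger opening in m; squeeze is the grip in N (None keeps the last); returns when the fingers have stopped.
- pause(seconds).
- ik(position, orientation): joint angles nearest the present ones, or None.
- get_obs(): the state.
- read_camera(name): name is "side" or "top"; returns a dict with "frame" (400x640x3 uint8, blue, green, red), "intrinsics" (3x3 intrinsics, pixels), "dist_coeffs" ([k1, k2, p1, p2, k3] as OpenCV has them; the pictures are not rectified), "R" (3x3) and "t" (3): a world point X has camera coordinates R X + t. Camera axes: x right, y down, z forward; pixel columns grow to the right and rows downward; lengths in m; the calibration is good to about 2 mm. A picture is of the moment at which its call begins. There is no depth.
A pose or a line that the arm cannot do raises MotionError and nothing moves.
- sign_off(): hands the job in, once; it reports no verdict.
The state is a dict: "time_s": time; "q": joint angles; "joint_vel": joint speeds; "tau": joint torques, N m; "ee_pos": TCP position; "orientation": TCP orientation; "force": force on the tool from outside, world axes, zero at the start; "ft_torque": the same for the moment, N m; "opening": finger opening in m.
Only numpy, scipy, OpenCV 4.12 (cv2) and the standard library are available. Lean on these libraries where they do the work, as an engineer would, in place of code of your own. Each camera call takes 0.05 s, during which the arm holds its last target.

## Working session

There is one attempt and no reset: what is moved stays moved. The work goes in short steps, each a Python script; the robot and the scene stay as the last script left them, time stands still between calls to the robot, and variables do not carry over. Pictures are saved under pics/ and viewed, and the job is handed in when it is done.

```bash
mkdir -p pics; ls
python3 - <<'E'
from rig import *
import cv2
for n in ("side","top"):
    c=read_camera(n); cv2.imwrite(f"pics/{n}0.png",c["frame"]); print(n,c["intrinsics"],c["dist_coeffs"],c["R"],c["t"])
print(get_obs())
E
```

```text
pics
side [[387.20920419   0.         316.57840742]
 [  0.         387.20920419 203.02784059]
 [  0.           0.           1.        ]] [-0.06317393  0.          0.          0.          0.        ] [[ 0.98737404 -0.15791147  0.01250855]
 [-0.07929146 -0.56105505 -0.82397215]
 [ 0.13713264  0.81257689 -0.56649222]] [-0.58863282  0.16997772  0.73563937]
top [[388.41368537   0.         317.58998581]
 [  0.         388.41368537 197.00254336]
 [  0.           0.           1.        ]] [-0.08011454  0.          0.          0.          0.        ] [[ 0.16906426 -0.98559843 -0.00360735]
 [-0.96269725 -0.16434918 -0.21494966]
 [ 0.21126118  0.0398131  -0.97661847]] [-0.03592708  0.62288938  0.84095285]
{'time_s': 0.1, 'q': array([ 1.05338584e+00,  4.91471037e-01,  1.55934917e+00,  1.04196160e-05,
        1.09169094e+00, -1.05605439e-01]), 'joint_vel': array([-0.00031043, -0.00242083, -0.00394546,  0.00124015, -0.00099188,
        0.00060079]), 'tau': array([ 2.70571523e-03, -6.19452524e+01, -2.62031096e+01, -1.13226108e-04,
        2.93392652e-03, -9.36592755e-06]), 'ee_pos': array([0.25009032, 0.5726608 , 0.30341724]), 'orientation': array([ 2.04453033e-01,  9.78876267e-01, -4.35725617e-04, -1.45155547e-04]), 'force': array([-0.41750334,  0.41237877, -0.06574871]), 'ft_torque': array([-0.05223512,  0.03130869, -0.01322581]), 'opening': 0.0852381496056061}
```

View pics/side0.png

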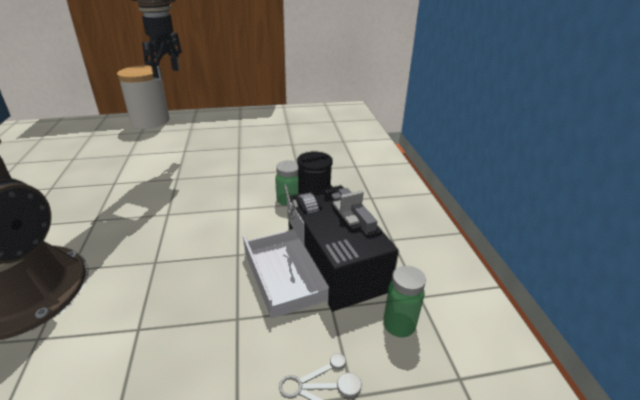

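View pics/top0.png

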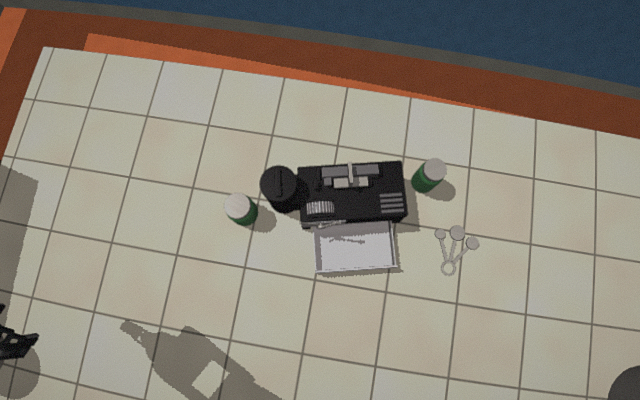

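Run:
```python
import cv2
a=cv2.imread("pics/side0.png")[140:340,230:440]; cv2.imwrite("pics/side0c.png",cv2.resize(a,None,fx=3,fy=3,interpolation=cv2.INTER_CUBIC)[:600,:630])
a=cv2.imread("pics/top0.png")[145:285,220:480]; cv2.imwrite("pics/top0c.png",cv2.resize(a,None,fx=3,fy=3,interpolation=cv2.INTER_CUBIC))
```

```text
(no output)
```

View pics/side0c.png

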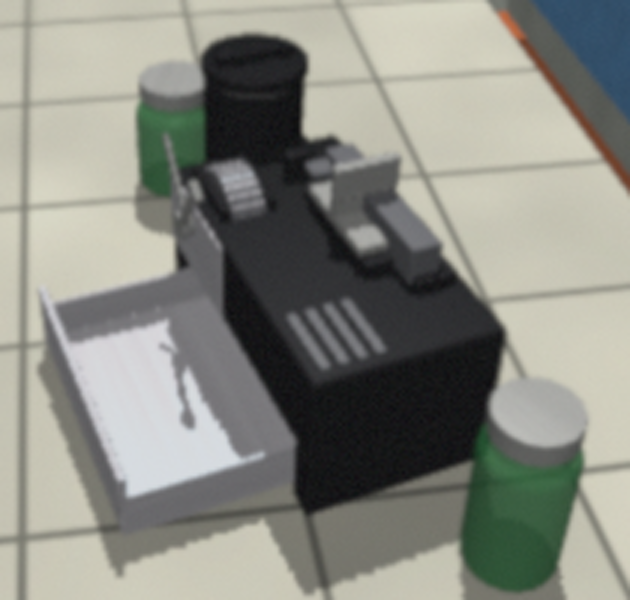

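View pics/top0c.png

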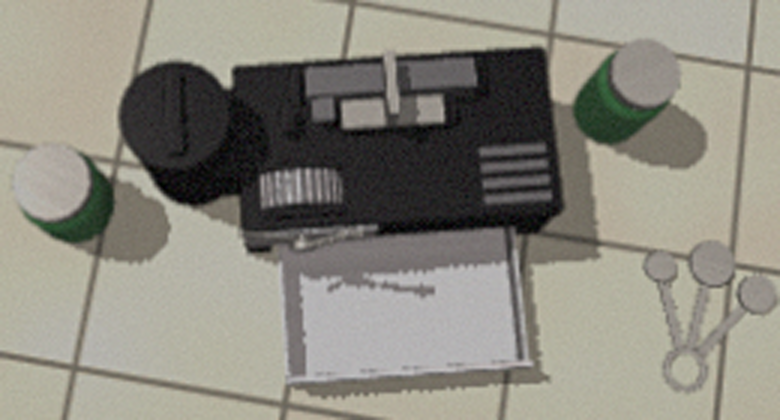

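```bash
cat > h.py <<'E'
import numpy as np, cv2
from rig import *
def grab(n):
    return read_camera(n)
def ray(c,uv):
    p=cv2.undistortPoints(np.array([[uv]],float),c["intrinsics"],c["dist_coeffs"])[0,0]
    R=np.array(c["R"]);t=np.array(c["t"])
    return -R.T@t, R.T@np.array([p[0],p[1],1.])
def onz(c,uv,z):
    o,d=ray(c,uv); return o+d*(z-o[2])/d[2]
def tri(c1,u1,c2,u2):
    o1,d1=ray(c1,u1);o2,d2=ray(c2,u2)
    A=np.stack([d1,-d2],1);s=np.linalg.lstsq(A,o2-o1,rcond=None)[0]
    a=o1+s[0]*d1;b=o2+s[1]*d2
    return (a+b)/2,np.linalg.norm(a-b)
def proj(c,X):
    return cv2.projectPoints(np.array(X,float).reshape(-1,3),cv2.Rodrigues(np.array(c["R"]))[0],np.array(c["t"]),c["intrinsics"],c["dist_coeffs"])[0].reshape(-1,2)
def crop(img,x0,y0,w,h,f,name):
    cv2.imwrite(name,cv2.resize(img[y0:y0+h,x0:x0+w],None,fx=f,fy=f,interpolation=cv2.INTER_CUBIC))
E
python3 - <<'E'
from h import *
import pickle
cs={n:grab(n) for n in("side","top")}
pickle.dump(cs,open("cs0.pkl","wb"))
for n in cs: print(n,ray(cs[n],(320,200))[0])
crop(cs["top"]["frame"],290,150,125,95,6,"pics/t1.png")
crop(cs["side"]["frame"],270,180,130,98,6,"pics/s1.png")
E
```

```text
side [ 0.49379838 -0.59534857  0.56415384]
top [0.42806718 0.03348075 0.95505034]
```

View pics/t1.png

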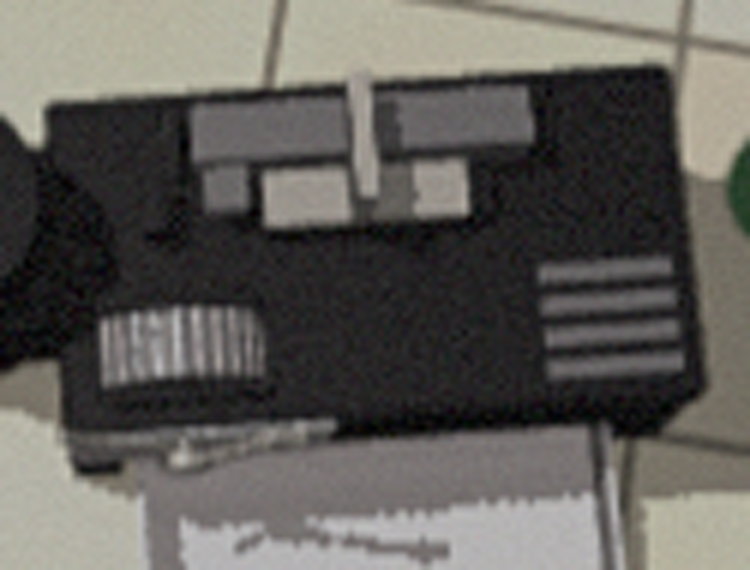

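View pics/s1.png

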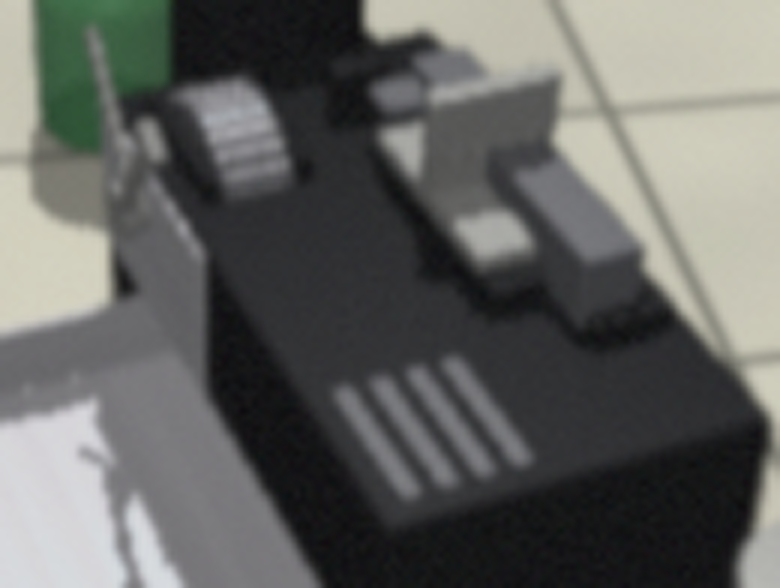

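Run:
```python
from h import *
import pickle
cs=pickle.load(open("cs0.pkl","rb"));S,T=cs["side"],cs["top"]
t=lambda u,v:(290+(u+.5)/6-.5,150+(v+.5)/6-.5)
s=lambda u,v:(270+(u+.5)/6-.5,180+(v+.5)/6-.5)
c=dict(BL=(48,105),BR=(667,68),FR=(703,387),FL=(62,427))
P={k:onz(T,t(*v),.11) for k,v in c.items()}
for k in P: print(k,P[k].round(4))
for a,b in("BL","BR"),("BR","FR"),("FR","FL"),("FL","BL"): print(a,b,np.linalg.norm(P[a]-P[b]))
print(tri(T,t(703,387),S,s(390,525)),tri(T,t(667,68),S,s(768,418)))
print("side z.11",onz(S,s(390,525),.11),onz(S,s(768,418),.11))
```

```text
BL [0.6717 0.1244 0.11  ]
BR [ 0.7259 -0.1049  0.11  ]
FR [ 0.6059 -0.1332  0.11  ]
FL [0.5516 0.0972 0.11  ]
BL BR 0.23566277858414755
BR FR 0.12330861423826682
FR FL 0.23674148850966029
FL BL 0.12314698668988061
(array([ 0.60510018, -0.13339973,  0.10873169]), np.float64(0.002131400406220356)) (array([ 0.7254443 , -0.10503515,  0.10824614]), np.float64(0.002117783585434079))
side z.11 [ 0.6036975  -0.13488621  0.11      ] [ 0.72338633 -0.10719342  0.11      ]
```

```bash
cat >> h.py <<'E'
yaw=0.2316; M0=np.array([0.6388,-0.0041,0.])
Rm=np.array([[np.cos(yaw),-np.sin(yaw),0],[np.sin(yaw),np.cos(yaw),0],[0,0,1.]])
W=lambda x,y,z: M0+Rm@(np.array([x,y,z])/1000)
L=lambda p:(Rm.T@(np.array(p)-M0))*1000
E
python3 - <<'E'
from h import *
import pickle
cs=pickle.load(open("cs0.pkl","rb"));S,T=cs["side"],cs["top"]
t=lambda u,v:(290+(u+.5)/6-.5,150+(v+.5)/6-.5)
s=lambda u,v:(270+(u+.5)/6-.5,180+(v+.5)/6-.5)
def q(n,uv,z,f=t,C=T): print(n,L(onz(C,f(*uv),z)).round(1))
q("plBL",(188,106),.136);q("plBR",(528,86),.136);q("plFR",(536,140),.136);q("plFL",(192,163),.136)
q("tabFL 29?,62",(204,213),.130);q("tabFR ,46",(248,211),.130)
q("lug top back",(358,72),.162);q("lug top front",(370,200),.162);
q("wheel left",(100,345),.112);q("wheel right",(265,340),.112)
q("wheel top edges",(180,308),.126);q("wheel top front",(182,385),.126)
print("side")
for n,uv,z in (("lug FT",(428,95),.162),("lug BT",(558,75),.162),("pl -y front top",(580,262),.136),("pl -y back",(640,245),.136)): q(n,uv,z,s,S)
# tray front plate top, z52
tc=lambda u,v:(220+(u+.5)/3-.5,145+(v+.5)/3-.5)
for uv in((290,382),(530,365)): q("tray",uv,.052,tc,T)
sc=lambda u,v:(230+(u+.5)/3-.5,140+(v+.5)/3-.5)
for uv in((42,292),(122,492)): q("tray s",uv,.052,sc,S)
# needle/marker: intersect with mill plane x=-69 / -75
def onx(C,uv,x):
    o,d=ray(C,uv); o=L(o); d=Rm.T@d*1000; k=(x-o[0])/d[0]; return (o+k*d).round(1)
for n,uv in(("needle tip",(92,30)),("mid",(118,140))): print(n,onx(S,s(*uv),-69))
for n,uv in(("marker",(122,190)),("marker2",(125,130)),("m3",(135,150))): print(n,onx(S,s(*uv),-75))
for n,uv in(("plate top",(205,255)),("plate bot",(205,385))): print(n,onx(S,s(*uv),-66))
for n,uv in(("top blob",(180,458)),("t left",(70,440)),("t right",(330,428)),("tm",(300,435))): print(n,onx(T,t(*uv),-75))
E
```

```text
plBL [ 50.   65.4 136. ]
plBR [ 49.9 -59.8 136. ]
plFR [ 29.2 -60.8 136. ]
plFL [ 28.3  65.3 136. ]
tabFL 29?,62 [ 10.8  62.  130. ]
tabFR ,46 [ 10.6  45.9 130. ]
lug top back [ 51.    4.8 162. ]
lug top front [  3.8   4.3 162. ]
wheel left [-32.3 103.  112. ]
wheel right [-34.2  42.2 112. ]
wheel top edges [-23.2  72.9 126. ]
wheel top front [-51.5  73.9 126. ]
side
lug FT [  2.9   3.7 162. ]
lug BT [ 46.7  -0.9 162. ]
pl -y front top [ 24.6 -61.2 136. ]
pl -y back [ 45.9 -60.4 136. ]
tray [-173.3   89.7   52. ]
tray [-172.3  -94.9   52. ]
tray s [-175.2   84.5   52. ]
tray s [-175.4 -106.    52. ]
needle tip [-69.  124.9 132.1]
mid [-69.   99.4 101.5]
marker [-75.   78.3  95.5]
marker2 [-75.   72.9 124. ]
m3 [-75.   62.9 122.3]
plate top [-66.   21.2 105.4]
plate bot [-66.   22.2  49.3]
top blob [-75.   76.1 105. ]
t left [-75.  113.9 164.7]
t right [-75.   24.1 155.4]
tm [-75.   33.9 143.4]
```

Run:
```python
from h import *
import pickle
cs=pickle.load(open("cs0.pkl","rb"));S,T=cs["side"],cs["top"]
for m in np.arange(1.0,1.9,.1):
    a=m-.95; X=W(-75,75-60*np.sin(a),91+60*np.cos(a)); 
    print(round(m,1),((proj(T,X)[0]-[290,150])*6).round(),((proj(S,X)[0]-[270,180])*6).round())
print(proj(S,W(-75,75,91)),proj(T,W(-75,75,91)))
crop(T["frame"],296,208,60,30,12,"pics/t2.png")
crop(S["frame"],275,180,50,45,13,"pics/s2.png")
```

```text
1.0 [189. 436.] [121.  61.]
1.1 [207. 435.] [127.  72.]
1.2 [223. 435.] [133.  84.]
1.3 [240. 434.] [139.  98.]
1.4 [255. 434.] [145. 113.]
1.5 [270. 435.] [151. 129.]
1.6 [283. 435.] [156. 145.]
1.7 [296. 436.] [161. 163.]
1.8 [307. 437.] [166. 181.]
[[290.49588992 213.89721233]] [[320.06789733 226.77078123]]
```

View pics/t2.png

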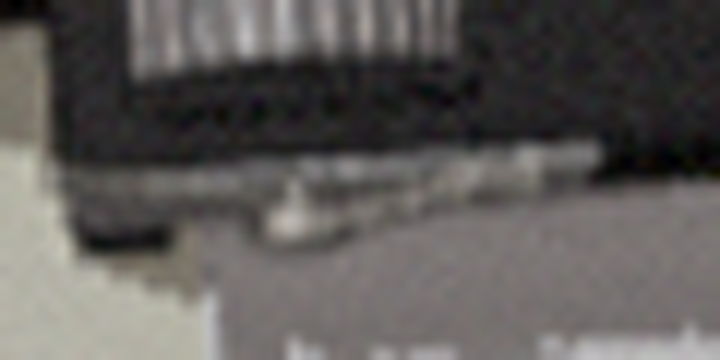

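View pics/s2.png

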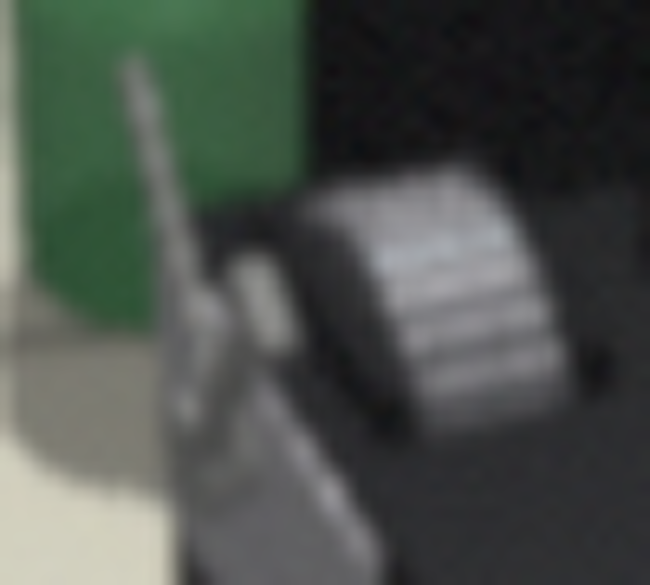

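```bash
cat >> h.py <<'E'
phi=(yaw+np.pi)/2
Q=np.array([np.cos(phi),np.sin(phi),0,0])
TIP=73
def tcp(x,y,ztip): return W(x,y,ztip+TIP)   # mill mm, tool pointing down
def st(m=""):
    o=get_obs(); p=L(o["ee_pos"]); p[2]-=TIP
    print(m,"t%.2f"%o["time_s"],"tip(mill)",p.round(1),"F(mill)",(Rm.T@o["force"]).round(2),"open",round(o["opening"],4))
    return p
E
python3 - <<'E'
from h import *
set_gripper(0.0,20)
st()
for p in((-210,-30,160),(-210,-30,30),(-124,-30,30),(-35,90,150),(-35,50,126),(43,-35,120),(43,25,122)):
    j=ik(tcp(*p),Q); print(p,None if j is None else np.round(j,2))
movep(tcp(-210,-30,160),Q); st()
E
```

```text
t0.97 tip(mill) [-245.9  650.7  231. ] F(mill) [-0.45 -0.45  0.7 ] open -0.0001
(-210, -30, 160) [-0.33  0.35  2.06 -0.    0.74 -2.13]
(-210, -30, 30) [-0.33  0.6   2.16 -0.    0.39 -2.13]
(-124, -30, 30) [-0.24  0.65  1.97 -0.    0.52 -2.04]
(-35, 90, 150) [ 0.02  0.53  1.74 -0.    0.87 -1.79]
(-35, 50, 126) [-0.05  0.57  1.74 -0.    0.83 -1.85]
(43, -35, 120) [-0.14  0.69  1.49 -0.    0.96 -1.94]
(43, 25, 122) [-0.05  0.67  1.53 -0.    0.94 -1.86]
 t3.40 tip(mill) [-209.7  -29.7  160. ] F(mill) [-0.53  0.47 -0.14] open 0.0002
```

Run:
```python
from h import *
movel(tcp(-210,-30,28),velocity=.15); st()
r=movel(tcp(-119,-30,28),velocity=.06,contact_N=8); st(r)
c=grab("side");cv2.imwrite("pics/s_tray.png",c["frame"])
crop(c["frame"],230,140,210,200,3,"pics/s_tray.png")
```

```text
t4.43 tip(mill) [-209.8  -30.    28.5] F(mill) [ 1.   -0.95  0.32] open 0.0003
True t5.77 tip(mill) [-123.3  -29.7   27.6] F(mill) [ 0.26 -0.41 -0.16] open 0.0003
```

View pics/s_tray.png

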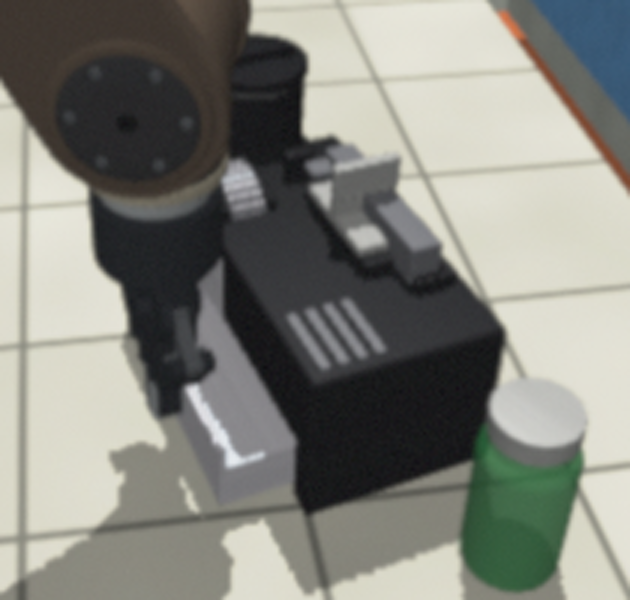

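Run:
```python
from h import *
r=movel(tcp(-117,-30,28),velocity=.03,contact_N=12); st(r)
movel(tcp(-150,-30,28)); movel(tcp(-150,-30,190)); st()
movep(tcp(-36,90,190),Q); st()
T=grab("top"); S=grab("side")
crop(S["frame"],230,140,210,200,3,"pics/s3.png")
crop(T["frame"],290,150,125,95,6,"pics/t3.png")
```

```text
True t6.03 tip(mill) [-122.8  -29.5   27.2] F(mill) [-2.   -0.62  0.98] open 0.0001
 t7.59 tip(mill) [-150.2  -29.9  189.3] F(mill) [0.25 0.13 0.05] open -0.0001
 t8.29 tip(mill) [-36.2  90.3 189.2] F(mill) [-0.54 -0.97 -0.23] open 0.0001
```

View pics/s3.png

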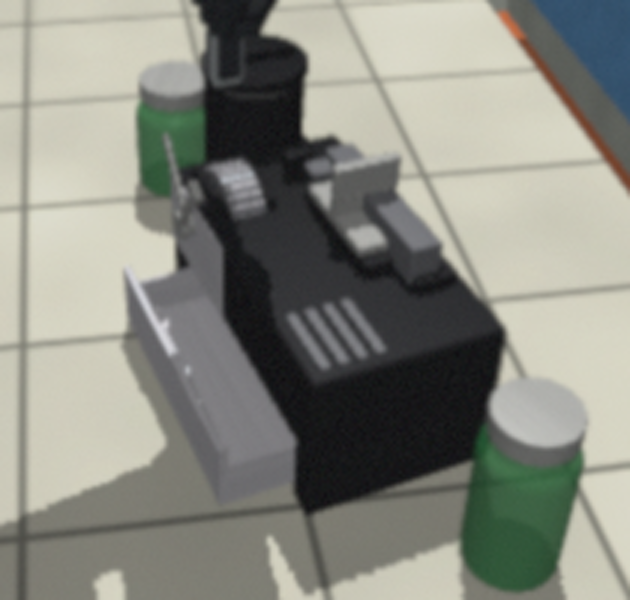

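View pics/t3.png

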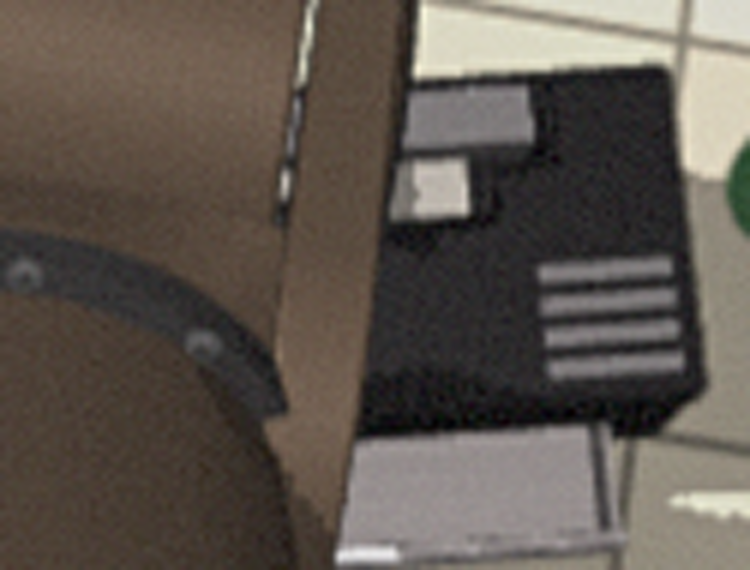

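Run:
```python
from h import *
import pickle
T=pickle.load(open("cs0.pkl","rb"))["top"]
print("tray corner z52",L(onz(T,(290+625/6,150+533/6),.052)))
X=-34
movel(tcp(X,90,134),velocity=.15); st()
r=movel(tcp(X,90,120),velocity=.015,contact_N=3); p=st(r)
movel(tcp(X,60,p[2]),velocity=.04,); st("end")
movel(tcp(X,60,150)); 
S=grab("side")
crop(S["frame"],270,180,130,98,6,"pics/s4.png")
```

```text
tray corner z52 [-108.80322481  -96.21260078   52.        ]
 t8.92 tip(mill) [-33.9  89.4 134.5] F(mill) [-0.06  0.24 -0.45] open -0.0
True t9.59 tip(mill) [-33.9  90.2 124. ] F(mill) [-0.72  2.38  4.97] open -0.0
end t10.49 tip(mill) [-33.7  59.8 124.3] F(mill) [-0.39 -3.05  6.59] open -0.0002
```

View pics/s4.png

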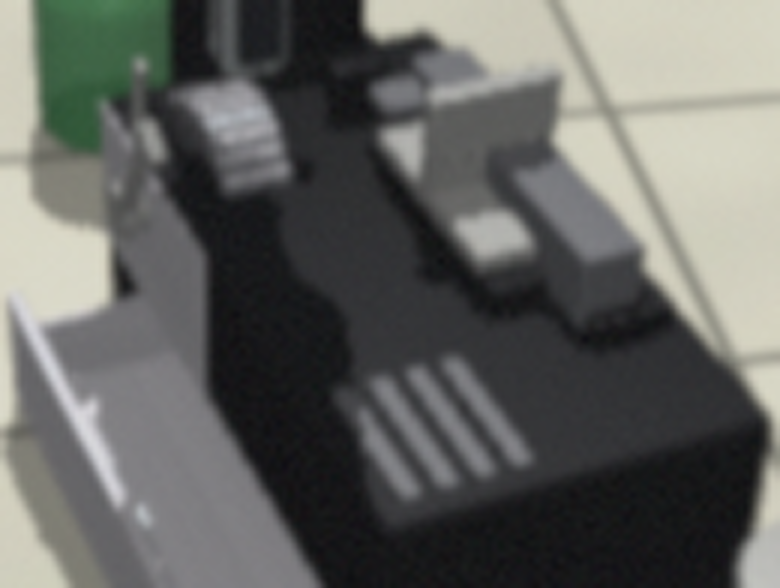

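```bash
cat >> h.py <<'E'
def onx(C,uv,x):
    o,d=ray(C,uv); o=L(o); d=Rm.T@d*1000; k=(x-o[0])/d[0]; return o+k*d
def ang(C,uv,x):
    p=onx(C,uv,x); a=np.arctan2(75-p[1],p[2]-91); return p.round(1),round(a+.95,3),round(np.hypot(p[1]-75,p[2]-91),1)
s1=lambda u,v:(270+(u+.5)/6-.5,180+(v+.5)/6-.5)
E
python3 - <<'E'
from h import *
import pickle
S=pickle.load(open("cs0.pkl","rb"))["side"]
print("needle0",ang(S,s1(92,30),-69)); print("needle",ang(S,s1(140,62),-69)); 
print("block",ang(S,s1(151,138),-75),ang(S,s1(151,138),-79))
print(get_obs()["time_s"])
S=grab("side");T=grab("top")
crop(S["frame"],280,185,30,30,20,"pics/s5.png")
E
```

```text
needle0 (array([-69. , 124.9, 132.1]), np.float64(0.069), np.float64(64.7))
needle (array([-69. ,  73.1, 149.6]), np.float64(0.983), np.float64(58.7))
block (array([-75. ,  46.2, 137.8]), np.float64(1.502), np.float64(55.0)) (array([-79. ,  34.5, 146.3]), np.float64(1.582), np.float64(68.5))
10.8667
```

View pics/s5.png

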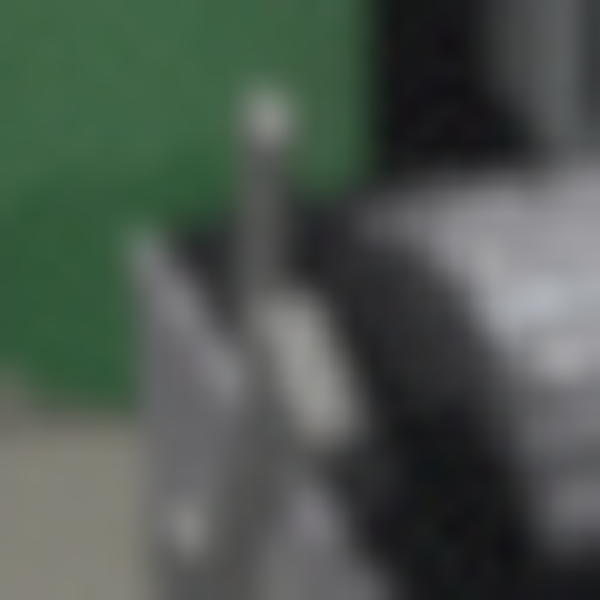

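Run:
```python
from h import *
import pickle
cs=pickle.load(open("cs0.pkl","rb"));T=cs["top"];S=cs["side"]
f=T["frame"][214:230,308:350].astype(float); f=np.clip((f-40)*1.4,0,255).astype(np.uint8)
cv2.imwrite("pics/t4.png",cv2.resize(f,None,fx=18,fy=18,interpolation=cv2.INTER_CUBIC))
```

```text
(no output)
```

View pics/t4.png

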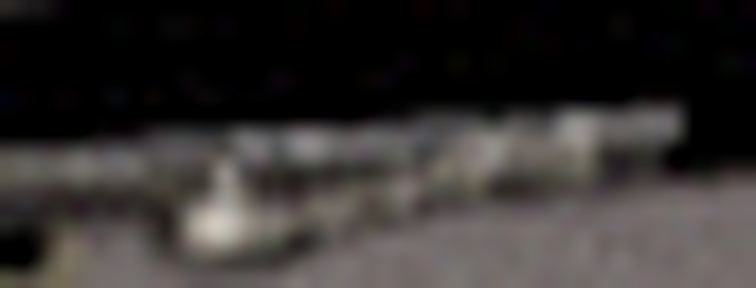

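Run:
```python
from h import *
X=-34
movel(tcp(X,86,140),velocity=.15)
movel(tcp(X,86,130),velocity=.1)
r=movel(tcp(X,86,120),velocity=.015,contact_N=3); p=st(r)
movel(tcp(X,65,p[2]),velocity=.04,); st("end")
movel(tcp(X,65,150)); movel(tcp(X,65,200))
S=grab("side")
crop(S["frame"],280,185,30,30,20,"pics/s6.png")
```

```text
True t12.00 tip(mill) [-33.9  86.  125. ] F(mill) [-1.12  1.76  6.6 ] open -0.0001
end t12.68 tip(mill) [-33.8  64.9 125.3] F(mill) [-0.15 -1.23  6.45] open 0.0
```

View pics/s6.png

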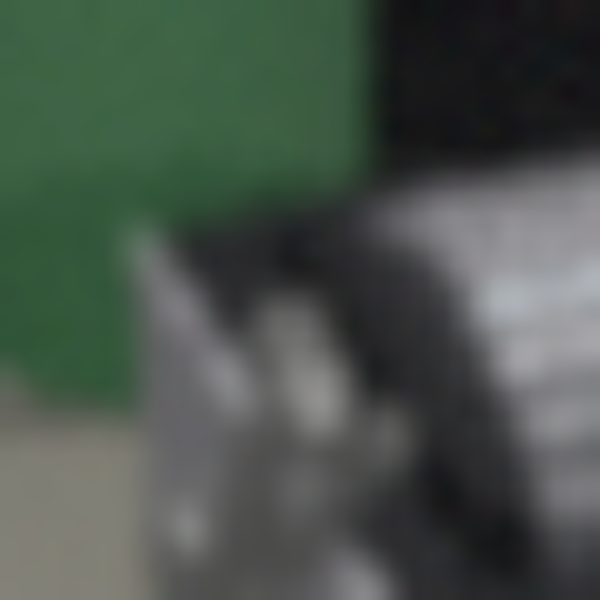

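Run:
```python
from h import *
import pickle
S=pickle.load(open("cs0.pkl","rb"))["side"]
P=lambda m,r,x:proj(S,W(x,75-r*np.sin(m-.95),91+r*np.cos(m-.95)))[0]
g=lambda p:((p-[280,185]+.5)*20).round()
for m in np.arange(1.3,1.75,.05): print(round(m,2),"needle",g(P(m,65,-69)),"block r60/67",g(P(m,60,-75)),g(P(m,67,-75)),"inner/outer edges",g(P(m,64,-71)))
# top-end corners of block end face
print(g(P(.95,65,-69)),g(P(.069,65,-69)))
print("needle",ang(S,(280+395/20-.5,185+430/20-.5),-69),ang(S,(280+395/20-.5,185+430/20-.5),-70.5))
```

```text
1.3 needle [338. 193.] block r60/67 [275. 236.] [281. 192.] inner/outer edges [317. 203.]
1.35 needle [349. 219.] block r60/67 [284. 260.] [293. 219.] inner/outer edges [328. 229.]
1.4 needle [359. 246.] block r60/67 [294. 286.] [303. 248.] inner/outer edges [338. 256.]
1.45 needle [370. 274.] block r60/67 [304. 312.] [314. 277.] inner/outer edges [349. 283.]
1.5 needle [380. 304.] block r60/67 [313. 339.] [325. 307.] inner/outer edges [359. 312.]
1.55 needle [390. 334.] block r60/67 [322. 366.] [335. 338.] inner/outer edges [369. 342.]
1.6 needle [400. 364.] block r60/67 [331. 395.] [345. 370.] inner/outer edges [378. 372.]
1.65 needle [409. 396.] block r60/67 [340. 423.] [355. 403.] inner/outer edges [387. 403.]
1.7 needle [418. 428.] block r60/67 [348. 453.] [364. 436.] inner/outer edges [396. 434.]
[260.  44.] [108.  -1.]
needle (array([-69. ,  37.3, 134. ]), np.float64(1.67), np.float64(57.1)) (array([-70.5,  33.1, 137.1]), np.float64(1.688), np.float64(62.2))
```

Run:
```python
from h import *
import pickle
movel(tcp(-34,65,260),velocity=.25)
p=get_obs()["ee_pos"]; 
q=np.array(get_obs()["q"]); q[0]+=0.75; move_j(q); st()
T=grab("top");S=grab("side"); pickle.dump(dict(top=T,side=S),open("cs1.pkl","wb"))
f=T["frame"][214:230,308:350].astype(float); f=np.clip((f-40)*1.4,0,255).astype(np.uint8)
cv2.imwrite("pics/t5.png",cv2.resize(f,None,fx=18,fy=18,interpolation=cv2.INTER_CUBIC))
f=S["frame"][190:212,285:312].astype(float); f=np.clip((f-30)*1.5,0,255).astype(np.uint8)
cv2.imwrite("pics/s7.png",cv2.resize(f,None,fx=26,fy=26,interpolation=cv2.INTER_CUBIC))
f=pickle.load(open("cs0.pkl","rb"))["side"]["frame"][190:212,285:312].astype(float); f=np.clip((f-30)*1.5,0,255).astype(np.uint8)
cv2.imwrite("pics/s7b.png",cv2.resize(f,None,fx=26,fy=26,interpolation=cv2.INTER_CUBIC))
```

```text
t15.52 tip(mill) [-132.6  487.2  259.5] F(mill) [ 0.22 -0.2   0.65] open 0.0003
```

View pics/t5.png

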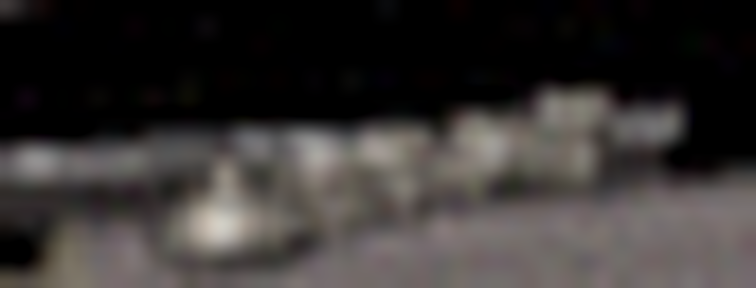

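View pics/s7.png

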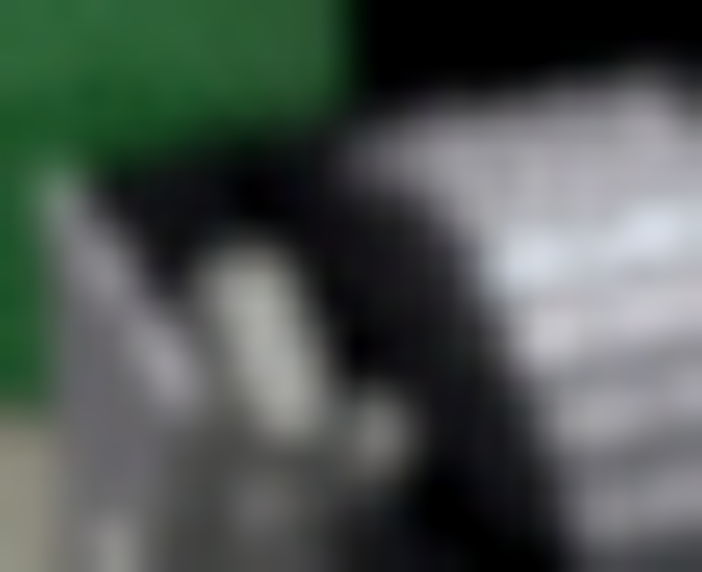

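View pics/s7b.png

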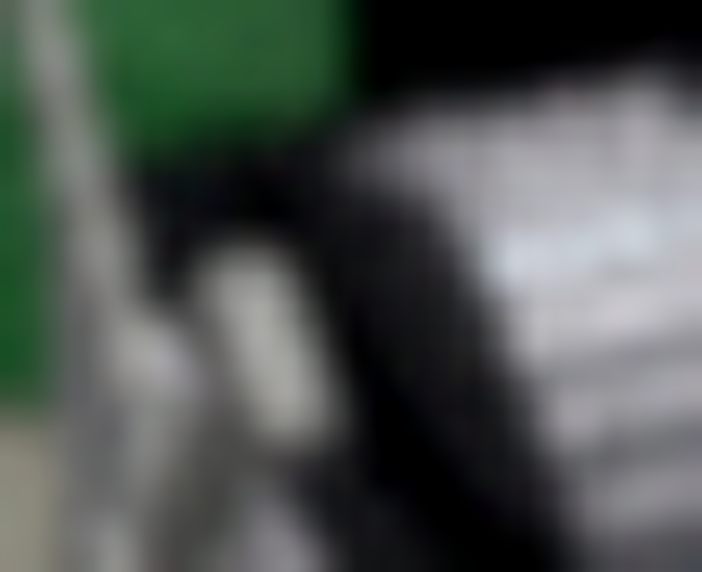

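Run:
```python
from h import *
import pickle
cs=pickle.load(open("cs1.pkl","rb"));S,T=cs["side"],cs["top"]
P=lambda C,m,r,x:proj(C,W(x,75-r*np.sin(m-.95),91+r*np.cos(m-.95)))[0]
gt=lambda p:((p-[308,214]+.5)*18).round(); gs=lambda p:((p-[285,190]+.5)*26).round()
for m in (1.4,1.45,1.5,1.55,1.6,1.65,1.7): print(m,"T needle",gt(P(T,m,65,-69)),"block",gt(P(T,m,67,-75)),"S",gs(P(S,m,65,-69)),gs(P(S,m,67,-75)))
```

```text
1.4 T needle [466. 103.] block [478. 151.] S [337. 190.] [264. 192.]
1.45 T needle [491. 103.] block [503. 151.] S [351. 227.] [278. 230.]
1.5 T needle [514. 104.] block [527. 152.] S [364. 265.] [292. 269.]
1.55 T needle [537. 105.] block [551. 153.] S [377. 304.] [306. 310.]
1.6 T needle [558. 106.] block [573. 154.] S [390. 344.] [319. 351.]
1.65 T needle [579. 107.] block [594. 155.] S [402. 384.] [331. 393.]
1.7 T needle [598. 109.] block [614. 157.] S [414. 426.] [343. 436.]
```

Run:
```python
from h import *
import pickle
X=-34
movep(tcp(X,73,200),Q)
movel(tcp(X,73,131),velocity=.15); st()
r=movel(tcp(X,73,120),velocity=.015,contact_N=3); p=st(r)
movel(tcp(X,77.4,p[2]),velocity=.02,); st("end")
movel(tcp(X,77.4,150)); movel(tcp(X,77,260),velocity=.25)
q=np.array(get_obs()["q"]); q[0]+=0.75; move_j(q); st()
T=grab("top");S=grab("side"); pickle.dump(dict(top=T,side=S),open("cs2.pkl","wb"))
f=T["frame"][214:230,308:350].astype(float); f=np.clip((f-40)*1.4,0,255).astype(np.uint8)
cv2.imwrite("pics/t6.png",cv2.resize(f,None,fx=18,fy=18,interpolation=cv2.INTER_CUBIC))
f=S["frame"][190:212,285:312].astype(float); f=np.clip((f-30)*1.5,0,255).astype(np.uint8)
cv2.imwrite("pics/s8.png",cv2.resize(f,None,fx=26,fy=26,interpolation=cv2.INTER_CUBIC))
```

```text
t17.81 tip(mill) [-33.6  73.3 131.6] F(mill) [-0.19 -0.33  0.69] open 0.0001
True t18.29 tip(mill) [-33.9  72.9 125.6] F(mill) [-0.78  0.81  4.97] open 0.0002
end t18.66 tip(mill) [-34.   77.6 125.7] F(mill) [-0.41  1.21  1.98] open 0.0001
 t21.16 tip(mill) [-141.   495.9  259.2] F(mill) [-0.54  0.36  0.43] open -0.0001
```

View pics/t6.png

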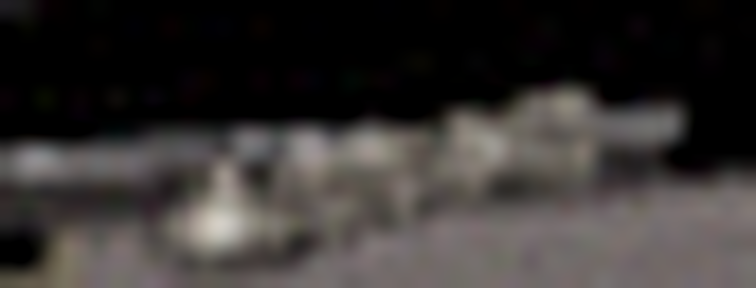

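View pics/s8.png

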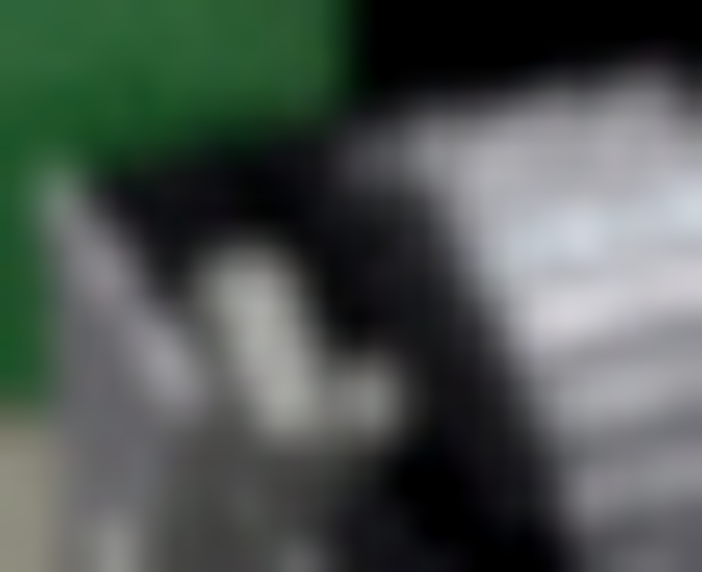

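Run:
```python
from h import *
import pickle
X=-34
movep(tcp(X,73,200),Q)
movel(tcp(X,73,131),velocity=.2)
r=movel(tcp(X,73,120),velocity=.015,contact_N=3); p=st(r)
movel(tcp(X,73.2,p[2]-.8),velocity=.02); p=st()
movel(tcp(X,76.5,p[2]),velocity=.015); st("end")
movel(tcp(X,76.5,150)); movel(tcp(X,76.5,190),velocity=.2); st()
S=grab("side"); pickle.dump(dict(side=S),open("cs3.pkl","wb"))
f=S["frame"][190:212,285:312].astype(float); f=np.clip((f-30)*1.5,0,255).astype(np.uint8)
cv2.imwrite("pics/s9.png",cv2.resize(f,None,fx=26,fy=26,interpolation=cv2.INTER_CUBIC))
```

```text
True t23.86 tip(mill) [-33.8  72.9 125.6] F(mill) [-1.24 -0.35  5.72] open -0.0001
 t24.11 tip(mill) [-33.8  73.  125.6] F(mill) [-1.62 -0.7   7.62] open 0.0003
end t24.48 tip(mill) [-34.   76.6 125.6] F(mill) [-1.08  1.53  2.88] open -0.0003
 t25.15 tip(mill) [-34.1  76.5 189.9] F(mill) [-0.45 -0.47 -0.48] open -0.0001
```

View pics/s9.png

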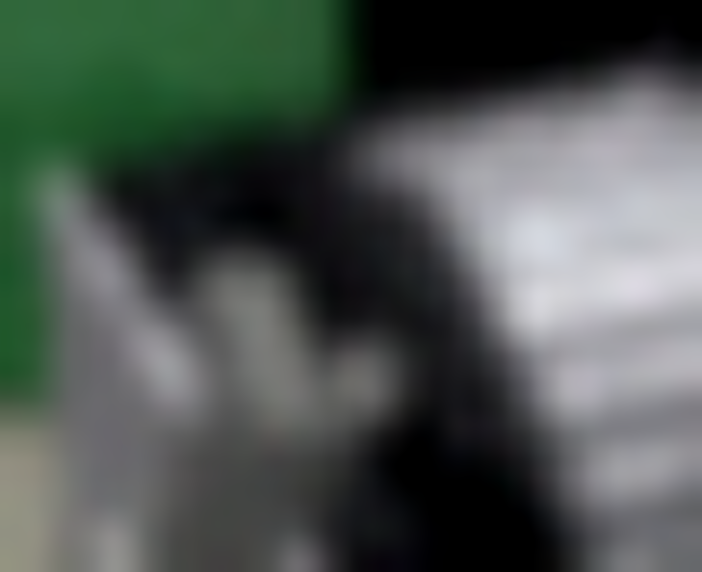

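Run:
```python
from h import *
import pickle
X=-34
movel(tcp(X,73,140),velocity=.25); movel(tcp(X,73,129),velocity=.1)
r=movel(tcp(X,73,120),velocity=.015,contact_N=3); p=st(r)
movel(tcp(X,77.5,p[2]-.7),velocity=.02); st("end")
movel(tcp(X,77.5,150)); movel(tcp(X,76.5,190),velocity=.2); st()
S=grab("side"); pickle.dump(dict(side=S),open("cs3.pkl","wb"))
f=S["frame"][190:212,285:312].astype(float); f=np.clip((f-30)*1.5,0,255).astype(np.uint8)
cv2.imwrite("pics/s10.png",cv2.resize(f,None,fx=26,fy=26,interpolation=cv2.INTER_CUBIC))
```

```text
True t26.20 tip(mill) [-33.8  72.9 125.6] F(mill) [-0.86  0.18  6.57] open -0.0
end t26.57 tip(mill) [-33.8  77.6 125.6] F(mill) [-0.25  0.59  6.02] open 0.0001
 t27.24 tip(mill) [-34.1  76.5 189.9] F(mill) [ 0.61 -0.16 -0.01] open 0.0001
```

View pics/s10.png

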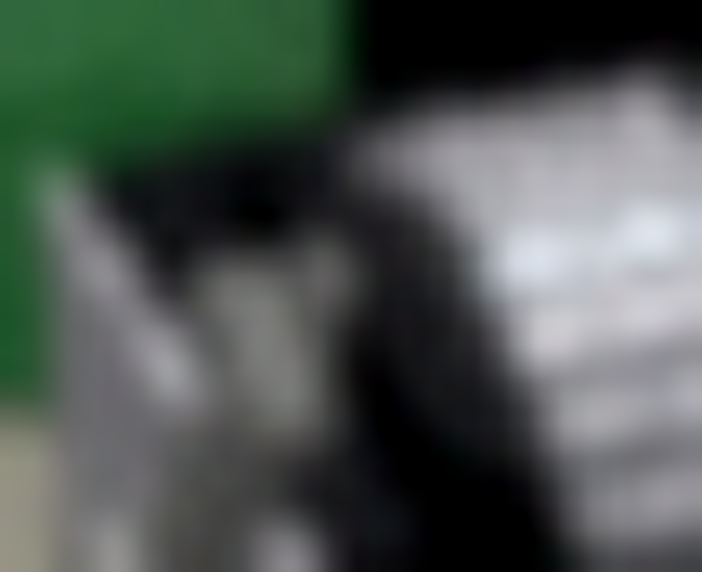

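Run:
```python
from h import *
import pickle
X=-34
movel(tcp(X,77,140),velocity=.25); movel(tcp(X,77,129),velocity=.1)
r=movel(tcp(X,77,120),velocity=.015,contact_N=3); p=st(r)
movel(tcp(X,p[1]-2.8,p[2]-.7),velocity=.02); p=st("end")
movel(tcp(X,p[1],150)); movel(tcp(X,p[1],190),velocity=.2); st()
S=grab("side"); pickle.dump(dict(side=S),open("cs3.pkl","wb"))
f=S["frame"][190:212,285:312].astype(float); f=np.clip((f-30)*1.5,0,255).astype(np.uint8)
cv2.imwrite("pics/s11.png",cv2.resize(f,None,fx=26,fy=26,interpolation=cv2.INTER_CUBIC))
```

```text
True t28.29 tip(mill) [-33.8  76.9 125.6] F(mill) [-0.49  0.21  5.85] open -0.0004
end t28.58 tip(mill) [-33.8  73.9 125.6] F(mill) [-0.73  0.04  5.66] open -0.0001
 t29.25 tip(mill) [-34.1  74.  189.9] F(mill) [ 0.39 -0.31 -0.68] open 0.0001
```

View pics/s11.png

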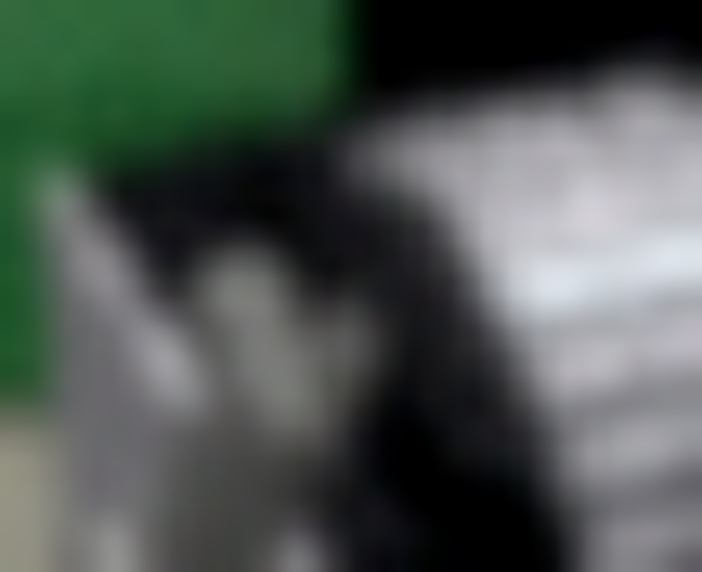

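Run:
```python
from h import *
movel(tcp(43,-34,190),velocity=.25); movel(tcp(43,-34,140),velocity=.15); st("above")
movel(tcp(43,-34,122.3),velocity=.05); st("pressed")
r=movel(tcp(43,28,122.3),velocity=.05,contact_N=12); st(r)
S=grab("side");crop(S["frame"],270,180,130,98,6,"pics/s12.png")
```

```text
above t30.47 tip(mill) [ 43.  -33.3 140.6] F(mill) [ 0.19 -0.95  0.5 ] open 0.0002
pressed t30.97 tip(mill) [ 43.7 -34.1 123. ] F(mill) [3.23 1.53 7.57] open -0.0
True t31.95 tip(mill) [ 43.5  18.  123.9] F(mill) [-2.23 -0.62  8.85] open 0.0
```

View pics/s12.png

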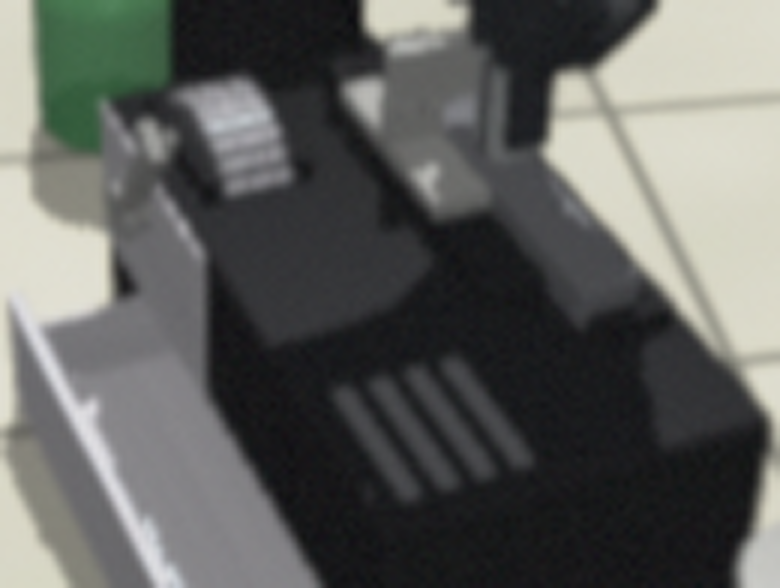

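Run:
```python
from h import *
import pickle
movel(tcp(43,12,122.5),velocity=.05); st()
movel(tcp(43,12,145),velocity=.08); movel(tcp(43,12,250),velocity=.25)
q=np.array(get_obs()["q"]); q[0]+=0.75; move_j(q); st()
T=grab("top");S=grab("side"); pickle.dump(dict(top=T,side=S),open("cs4.pkl","wb"))
crop(S["frame"],270,180,130,98,6,"pics/s13.png");crop(T["frame"],290,150,125,95,6,"pics/t13.png")
f=S["frame"][190:212,285:312].astype(float); f=np.clip((f-30)*1.5,0,255).astype(np.uint8)
cv2.imwrite("pics/s14.png",cv2.resize(f,None,fx=26,fy=26,interpolation=cv2.INTER_CUBIC))
```

```text
t32.27 tip(mill) [ 43.2  11.9 123. ] F(mill) [-1.04  0.04  7.76] open -0.0001
 t35.08 tip(mill) [-40.3 500.6 249.6] F(mill) [-0.14  0.68 -0.  ] open -0.0001
```

View pics/s13.png

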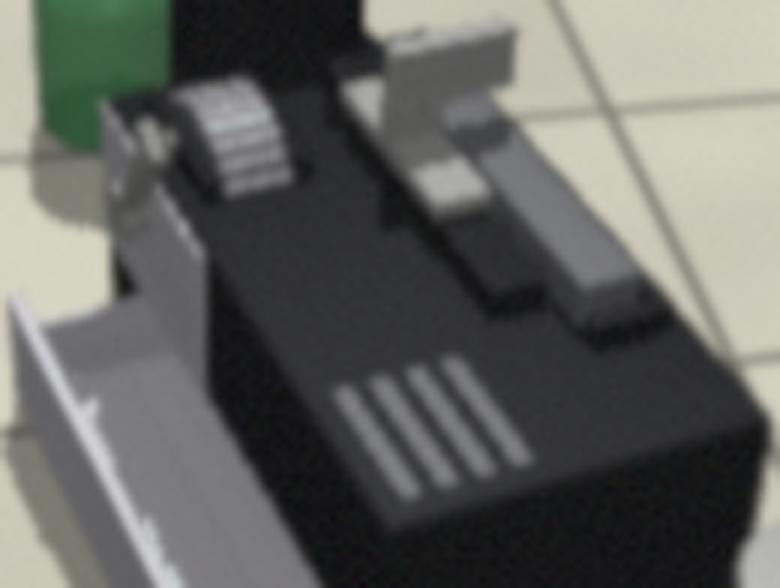

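View pics/t13.png

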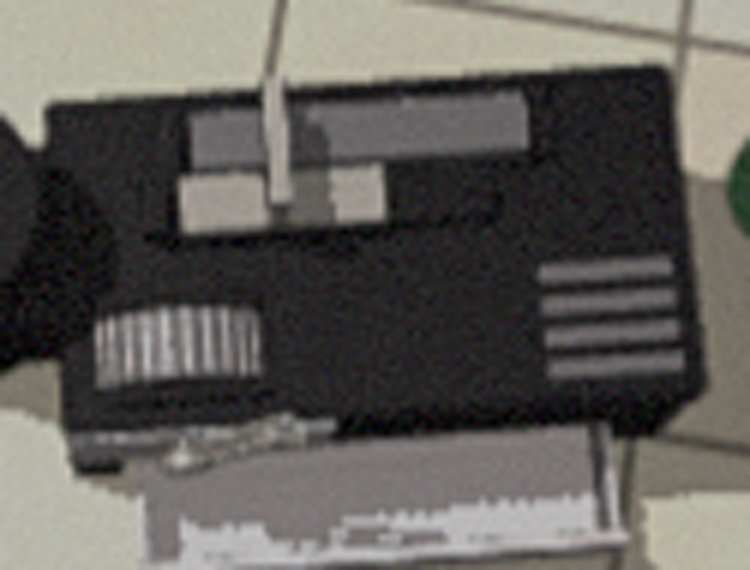

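View pics/s14.png

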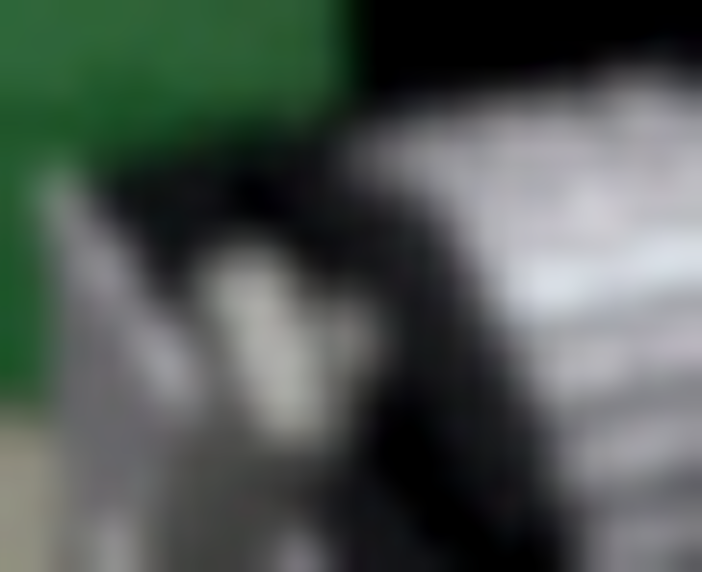

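Run:
```python
from h import *
import pickle
T=pickle.load(open("cs4.pkl","rb"))["top"]
t=lambda u,v:(290+(u+.5)/6-.5,150+(v+.5)/6-.5)
print("lug",L(onz(T,t(272,76),.162)),L(onz(T,t(281,203),.162)),"plunger end z.126",L(onz(T,t(528,92),.126)), "tray",L(onz(T,t(628,537),.052)))
sign_off()
```

```text
lug [ 51.39575099  35.4496726  162.        ] [  4.68997128  35.63688588 162.        ] plunger end z.126 [ 50.60513746 -61.38662059 126.        ] tray [-109.39790405  -96.34883513   52.        ]
the job is handed in; nothing more can be done
```

I did the whole sequence and handed the job in at about 35 s of the 45 s. `sign_off` gives no verdict, so the results below are from my own measurements.

- **Tray:** I pushed it to its hard stop. A second push moved it only 0.5 mm, stopping with its front at about x -112. The last top picture puts its corner at x -109, so it is home to within camera error.
- **Needle:** I needed two forward strokes, three short strokes back and a final 3 mm forward. The forward strokes went about 0.13 rad past the marker. The first two back strokes slipped because I pressed too lightly, and the third went about 0.09 rad too far. In the last side picture the needle stands behind the marker block within about 0.02 rad (limit 0.1), and it did not shift while I worked the plunger. The side camera alone was off by about 2 px in row, so I judged the needle against the block, not by absolute angle.
- **Plunger and keeper:** I pressed the plunger about 13 mm down and pushed the keeper to its end stop. After I let go, the lug's middle is at y 35.5, so the keeper has slid about 35 of its 36 mm. The plunger's end fits a height of z 126, so it is trapped about 10 mm down.
- **Bystanders and the final state:** I never moved the arm near the jars or spoons, and nothing touched the needle or marker as far as I could see. I did not measure the bystanders' final positions. At hand-in the arm was well clear of the mill.

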